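# Unpin the spring tray and put its peg in the big cup

### The job

Draw the wooden locking peg straight up out of its sleeve on top of the tray case, so that the spring tray pops open towards you. Then stand the peg, thin end down, in the largest of the pale blue cups, leave the cup standing upright and let go; the peg may lean on the cup's rim.

Things in the scene. Friction and masses are not known exactly. Their poses are not given: they have to be found in the camera images.
- peg_grip (a point): Beech locking peg, round, 130 mm long, about 50 g: an 80 mm shaft of 18 mm diameter, above it a grip of 28 mm diameter, 50 mm tall. This point is the grip's centre, on the axis, 105 mm above the foot, 25 mm above the grip's lower end; z points from foot to grip. At first it stands upright in the sleeve, the grip resting on the sleeve's mouth, this point about 112 mm above the shelf top.
- case: Fixed plywood tray case, 160 (x) by 180 (y) mm, flat top 57 mm high. Origin on the shelf top under the sleeve's axis; z up; its open front faces its own -x. The sleeve is an upright aluminium tube, 44 mm outside, in the middle of the top, its mouth 87 mm above the origin; bore 21 mm wide (3 mm over the shaft), 42 mm long. The peg must rise 80 mm to be clear of the mouth.
- tray (a joint): Spring tray: how far it stands out of the case's front (to the case's -x), in m, 0 shut to 0.06 fully out. A spring of 2.4 N pushes it; at first the peg's shaft, in front of a cross wall of the tray, holds it nearly shut (under 0.005). It slides out by itself once the peg has risen about 35 mm; its knob then ends 160 mm from the sleeve's axis, all of it lower than 45 mm.
- cup_big_in (a point): Largest pale blue ceramic cup, loose, 260 g, 70 mm tall, 76 mm across at the open rim, 61 mm at the base, walls 4 mm. This point is the centre of its inner floor, 5 mm above the shelf top, 65 mm below the rim; z up. The other blue cups are smaller: one 60 mm across and 56 mm tall, with one 44 mm across and 46 mm tall standing in it.
Not all that is in view belongs to the job. Of the things shaped like the part that bears peg_grip, the wooden one is meant. Leave any pink look-alike of the part that bears cup_big_in alone.

How it is judged:
By the outcome, as a careful person would: the job done as asked, in the order asked, and still so for the second after the job is handed in, with the robot touching nothing.
It also fails if it takes over 38 s, if anything falls off the work surface, if the arm or the gripper's body presses on something with over 40 N, if the wrist force passes 120 N, or if a joint passes its speed limit or range.

### The arm

A 6-joint arm with a two-finger parallel gripper is mounted at the origin on the work surface. World frame = base frame: x ahead of the robot, y to its left, z up, the work surface at z = 0. Lengths are in m, angles in rad, forces in N, time in s.
With the tool pointing down it reaches from about 0.425 to 0.925 m from the base axis. Payload 12.5 kg.
Tool frame: the origin (TCP) lies between the finger pads; the fingertips stand 11 mm ahead of it and the grasp point (between the pads) lies 8 mm behind it; z points along the fingers, y is the line along which they close (so a half turn about z gives the same grasp; the last joint's range is limited). The gripper opens to 85 mm and grips with 20 to 120 N. Pads are 22 mm wide; open, the fingers measure 114 mm over their backs; the gripper's body (76 mm by 85 mm) begins 54 mm behind the grasp point. The pads swing forward as they close: fully open they stand 13 mm farther back than shut.
Start: joints at [1.076, 0.491, 1.559, -0, 1.092, -0.106], TCP at [0.237, 0.578, 0.208] pointing down, gripper open.
Joint ranges: [-3.1, 3.1], [-0.84, 2.19], [0.05, 2.79], [-1.13, 4.28], [0.06, 2.93], [-2.69, 2.69]. Speed limits (rad/s): [2.22, 2.22, 2.79, 3.14, 3.14, 3.14].

### API

Orientations are given as a rotation vector (axis times angle).
In Python, from rig import robot, imaging gives the robot as it stands. The module is installed in compiled form; this text tells all that it offers.
- The arm moves only by the tool servo_tool, never from a script. Its argument "moves" is a list of rows, each an object with "xyz": the shift along the tool's x, y, z in mm, a list of three; "dr": the turn, a rotation vector about the tool's x, y, z in rad, a list of three; "grip": the finger opening in mm, from 0 to 85.4. In form: [{"xyz": [tx, ty, tz], "dr": [wx, wy, wz], "grip": grip}, ...]. A call has 1 to 12 rows; each row shifts and turns the commanded pose from where the row before left it, along the tool's axes as they then stand; what a row does not reach is not made up. A row lasts 1/10 s, in which the tool goes at most 50 mm and 8.59 degrees, less where a joint would pass 70% of its speed; a pose out of reach is approached as far as the arm can. A call is refused whole if a number of a shift passes 50 or a number of a turn 0.15, either way. A call with a gripper value outside its range is refused whole. The fingers move at their own pace and stop on an object; the grip force is fixed at half the most. Time passes only in rows, so rows that do not move let the fingers close. It gives the time, the measured TCP pose, the force, the opening and the grip force at its end, in the units of the state.
- robot.read_state(): the state, without advancing time (a new reading comes with each control period).
- imaging.capture(name): name is "scene" or "top" or "wrist"; returns (picture, depth): 480x640x3 uint8, red, green, blue; 480x640 float32, m along the optical axis (not along the pixel's ray), 0 where there is no reading.
- imaging.camera_model(name): a dict with "vertical_fov" (degrees; the focal length in pixels is half the picture's height over the tangent of half this angle, whatever the lens; pixels are square), "cx", "cy" (the principal point, pixels), "eye" and "orientation" of the camera in the world; the wrist camera has in their place "T_tool_cam" (4x4, takes a point from camera to tool coordinates, whose origin is the TCP and whose axes are the flange's). Camera axes: x right, y down, z forward; pixel columns grow to the right and rows downward; lengths in m; the calibration is good to about 2 mm. A picture is of the moment at which its call begins: read the wrist's pose just before it. camera_model takes no time and is no camera call.
- robot.job_done(): hands the job in; it is judged then, once.
Trained networks look in the newest picture that a camera, given by its name, has taken for a name from the list of things; names that differ only in an ending like _2 or _b are one class to them, and where a whole thing is asked for, a point or a joint stands for the part that bears it (a point fixed in the world has none). Each returns a list of dicts, best first, with "confidence" (0 to 1); they miss things now and then, are a little off and sometimes report something else, mostly with a low value. They report only what shows in the picture. A call takes as long as a camera call. They do not tell look-alikes from the thing itself.
- imaging.cut_out(camera, target): "pixels" (480x640 bool, what is visible of it) and "point" ([column, row] in pixels, amid what is visible of it).
The state is a dict: "t": time; "joint_pos": joint angles; "qd": joint speeds; "effort": joint torques, N m; "position": TCP position; "eef_rot": TCP orientation; "force": force on the tool from outside, world axes, zero at the start; "moment": the same for the moment, N m; "width": finger opening in m; "grip_force": force on a finger pad.
Only numpy, scipy, OpenCV 4.12 (cv2) and the standard library are available. Lean on these libraries where they do the work, as an engineer would, in place of code of your own. Each camera call takes 0.05 s, during which the arm holds its last target. There are 200 camera calls.

## Working session

There is one attempt and no reset: what is moved stays moved. The work goes in short steps, Python scripts to look and compute and a tool call to move; the robot and the scene stay as the last step left them, time stands still between calls to the robot, and variables do not carry over. Pictures are saved under pics/ and viewed, at most 10 in all, crops included, and the job is handed in when it is done.

Besides the shell and the picture viewer there is one more tool, called as a command line: name --argument value ..., lists and objects as JSON in quotes. servo_tool: Moves the arm, as the interface text tells. Its arguments: {"type":"object","properties":{"moves":{"type":"array"}},"required":["moves"]}

```bash
mkdir -p pics; cat > h.py <<'E'
import numpy as np, cv2
from scipy.spatial.transform import Rotation as R
from rig import robot, imaging
def cam(name, st=None):
    m=imaging.camera_model(name); f=240/np.tan(np.radians(m["vertical_fov"])/2)
    if name=="wrist":
        T=np.eye(4); T[:3,:3]=R.from_rotvec(st["eef_rot"]).as_matrix(); T[:3,3]=st["position"]
        T=T@np.array(m["T_tool_cam"])
    else:
        T=np.eye(4); o=np.array(m["orientation"]); 
        T[:3,:3]=o if o.shape==(3,3) else R.from_rotvec(o).as_matrix() if o.size==3 else R.from_quat(o).as_matrix()
        T[:3,3]=m["eye"]
    return f,m["cx"],m["cy"],T
def cloud(d,c):
    f,cx,cy,T=c; v,u=np.mgrid[:480,:640]
    P=np.stack([(u-cx)/f*d,(v-cy)/f*d,d],-1)
    return P@T[:3,:3].T+T[:3,3]
def save(n,p): cv2.imwrite("pics/"+n,p[...,::-1])
E
python3 - <<'E'
from h import *
for n in("scene","top"):
    m=imaging.camera_model(n);print(m)
    p,d=imaging.capture(n); C=cloud(d,cam(n)); save(n+"0.png",p); np.savez(n,p=p,d=d,C=C)
    for t in("peg_grip","case","tray","cup_big_in"):
        for r in imaging.cut_out(n,t):
            k=r["pixels"]&(d>0); q=C[k]
            if len(q): print(n,t,round(r["confidence"],2),np.round(r["point"]),k.sum(),np.round(np.median(q,0),3),np.round(np.percentile(q,2,0),3),np.round(np.percentile(q,98,0),3))
s=robot.read_state();print(s["t"],s["position"],s["eef_rot"],s["width"])
E
```

```text
{'vertical_fov': 47.810798315312674, 'cx': 322.5013617586883, 'cy': 234.37024314982244, 'eye': array([1.20498641, 0.06616153, 0.85490437]), 'orientation': array([-1.80503287, -1.82069556,  0.67417725])}
scene peg_grip 0.86 [373. 262.] 596 [0.625 0.145 0.103] [0.608 0.134 0.009] [0.631 0.158 0.131]
scene peg_grip 0.76 [203. 242.] 692 [ 0.574 -0.158  0.093] [ 0.467 -0.207 -0.001] [ 0.581 -0.146  0.131]
scene peg_grip 0.61 [283. 251.] 388 [ 0.622 -0.009  0.128] [ 0.603 -0.023  0.09 ] [0.628 0.003 0.138]
scene case 0.56 [285. 286.] 8158 [ 0.642 -0.006  0.056] [ 0.537 -0.096  0.006] [0.698 0.078 0.084]
scene cup_big_in 0.86 [454. 232.] 1603 [0.496 0.321 0.044] [ 0.444  0.285 -0.001] [0.539 0.358 0.071]
scene cup_big_in 0.86 [508. 213.] 1463 [0.459 0.439 0.045] [0.421 0.404 0.004] [0.49  0.472 0.07 ]
scene cup_big_in 0.79 [500. 279.] 1804 [0.61  0.39  0.044] [0.581 0.352 0.002] [0.651 0.421 0.071]
{'vertical_fov': 47.82272512248479, 'cx': 321.89201266023525, 'cy': 237.39352161637586, 'eye': array([0.40720711, 0.06878948, 1.08676904]), 'orientation': array([-2.15433625,  2.17702188, -0.1313
[... 196 characters left out ...]
7 0.134]
top peg_grip 0.54 [362. 188.] 280 [ 0.608 -0.01   0.137] [ 0.598 -0.023  0.091] [0.626 0.002 0.142]
top case 0.9 [357. 198.] 8043 [ 0.599 -0.011  0.058] [ 0.52  -0.099  0.031] [0.689 0.076 0.085]
top tray 0.79 [365. 238.] 640 [ 0.525 -0.019  0.041] [ 0.509 -0.095  0.009] [0.536 0.055 0.046]
top cup_big_in 0.92 [189. 251.] 1312 [0.505 0.329 0.027] [0.468 0.284 0.002] [0.535 0.353 0.073]
top cup_big_in 0.76 [154. 195.] 1433 [0.619 0.397 0.034] [0.579 0.352 0.002] [0.649 0.421 0.073]
top cup_big_in 0.73 [122. 277.] 1469 [0.454 0.45  0.035] [0.42  0.403 0.003] [0.486 0.472 0.073]
0.5 [0.23689019 0.57836709 0.20780741] [-6.06904159e-01 -3.08237904e+00 -7.14032199e-05] 0.08540581794604671
```

View pics/scene0.png

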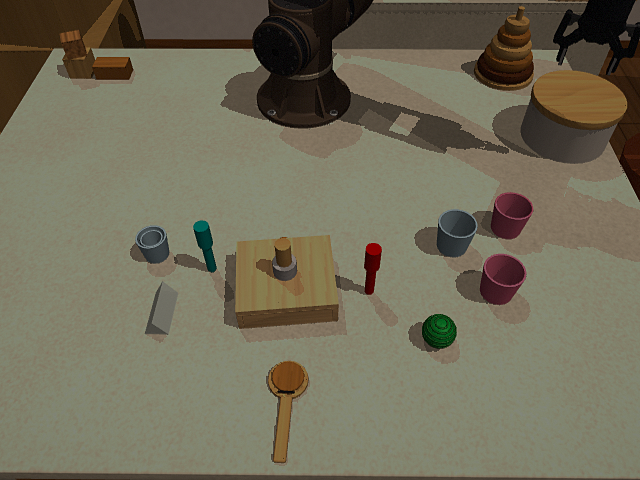

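```bash
python3 - <<'E'
import numpy as np,cv2
z=np.load("scene.npz");p=z["p"][180:330,170:570,::-1]
cv2.imwrite("pics/crop1.png",cv2.resize(p,(800,300),interpolation=cv2.INTER_CUBIC))
z=np.load("top.npz");p=z["p"][130:330,90:490,::-1]
cv2.imwrite("pics/crop2.png",cv2.resize(p,(800,400),interpolation=cv2.INTER_CUBIC))
E
```

```text
(no output)
```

View pics/crop2.png

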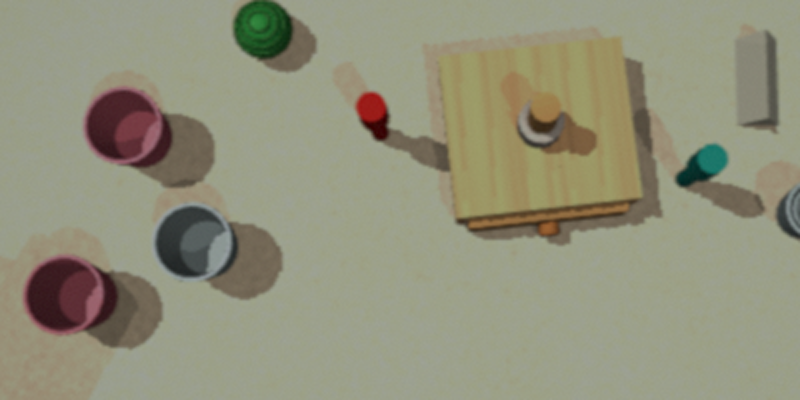

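View pics/crop1.png

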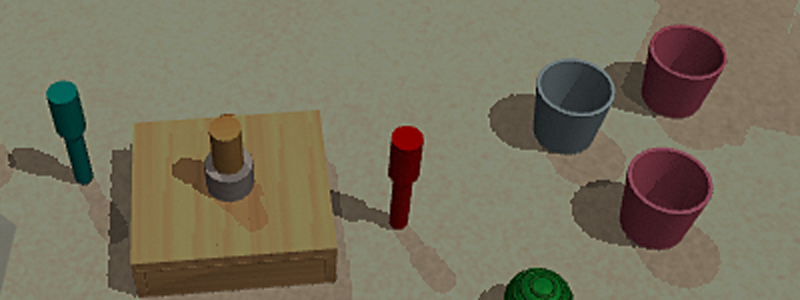

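Candidates for the peg in the scene view:
- Wooden, in the sleeve at (283,251). This is the one meant: it is beech and stands in the sleeve.
- Teal at (203,242) and red at (373,262), standing free. These are look-alikes.

Candidates for the cup:
- Pale blue at (455,232). This is the one meant: it is blue and largest.
- Pink at (511,214) and (502,279). These are to be left alone.
- The nested small blue pair at (153,243).

The crops confirm both choices.

```bash
cat >> h.py <<'E'
def circ(C,c,r,z0,z1):
    k=(np.hypot(C[...,0]-c[0],C[...,1]-c[1])<r)&(C[...,2]>z0)&(C[...,2]<z1)
    q=C[k]; (x,y),rr=cv2.minEnclosingCircle(q[:,:2].astype(np.float32)); return k.sum(),np.round([x,y,rr,np.median(q[:,2])],4)
def tool(target,st):
    return np.round(1000*R.from_rotvec(st["eef_rot"]).inv().apply(np.array(target)-st["position"]),1)
E
python3 - <<'E'
from h import *
for n in("scene","top"):
    C=np.load(n+".npz")["C"]
    print(n,"peg",circ(C,(.609,-.01),.03,.130,.15),"cup",circ(C,(.498,.322),.05,.064,.08), "sleeve",circ(C,(.609,-.01),.035,.082,.09))
s=robot.read_state(); print(tool([.609,-.01,.208],s))
E
```

```text
scene peg (np.int64(190), array([ 0.6139, -0.011 ,  0.015 ,  0.1363])) cup (np.int64(306), array([0.5027, 0.3194, 0.0395, 0.0681])) sleeve (np.int64(203), array([ 0.6139, -0.0107,  0.0222,  0.086 ]))
top peg (np.int64(197), array([ 0.6127, -0.0115,  0.0145,  0.1378])) cup (np.int64(314), array([0.5019, 0.3191, 0.0383, 0.0702])) sleeve (np.int64(169), array([ 0.6111, -0.0112,  0.022 ,  0.087 ]))
[-5.674e+02 -4.034e+02 -2.000e-01]
```

servo_tool --moves '[{"xyz": [-15, -11, -10], "dr": [0, 0, 0], "grip": 85}, {"xyz": [-32, -23, -10], "dr": [0, 0, 0], "grip": 85}, {"xyz": [-32, -23, 0], "dr": [0, 0, 0], "grip": 85}, {"xyz": [-32, -23, 0], "dr": [0, 0, 0], "grip": 85}, {"xyz": [-32, -23, 0], "dr": [0, 0, 0], "grip": 85}, {"xyz": [-32, -23, 0], "dr": [0, 0, 0], "grip": 85}, {"xyz": [-32, -23, 0], "dr": [0, 0, 0], "grip": 85}, {"xyz": [-32, -23, 0], "dr": [0, 0, 0], "grip": 85}, {"xyz": [-32, -23, 0], "dr": [0, 0, 0], "grip": 85}, {"xyz": [-32, -23, 0], "dr": [0, 0, 0], "grip": 85}, {"xyz": [-32, -23, 0], "dr": [0, 0, 0], "grip": 85}, {"xyz": [-32, -22, 0], "dr": [0, 0, 0], "grip": 85}]'

```text
t: 1.7
position: [0.4773, 0.1936, 0.2285]
eef_rot: [0.607, 3.082, 0.001]
force: [0.1, 1.0, -0.4]
width: 0.0851
grip_force: 0.0
```

servo_tool --moves '[{"xyz": [-32, -22, 0], "dr": [0, 0, 0], "grip": 85}, {"xyz": [-32, -22, 0], "dr": [0, 0, 0], "grip": 85}, {"xyz": [-32, -22, 0], "dr": [0, 0, 0], "grip": 85}, {"xyz": [-32, -22, 0], "dr": [0, 0, 0], "grip": 85}, {"xyz": [-32, -22, 0], "dr": [0, 0, 0], "grip": 85}, {"xyz": [-32, -22, 0], "dr": [0, 0, 0], "grip": 85}, {"xyz": [-12, -8, 0], "dr": [0, 0, 0], "grip": 85}, {"xyz": [0, 0, 0], "dr": [0, 0, 0], "grip": 85}, {"xyz": [0, 0, 0], "dr": [0, 0, 0], "grip": 85}]'

```text
t: 2.6
position: [0.6118, -0.0107, 0.2279]
eef_rot: [-0.607, -3.082, -0.0]
force: [0.3, 0.1, 0.2]
width: 0.0852
grip_force: 0.0
```

```bash
python3 - <<'E'
from h import *
s=robot.read_state(); p,d=imaging.capture("wrist"); C=cloud(d,cam("wrist",s)); save("wrist1.png",p)
print(s["t"],s["position"],s["eef_rot"],s["force"],s["joint_pos"])
print("peg",circ(C,(.6125,-.011),.03,.125,.15),circ(C,(.6125,-.011),.035,.08,.092))
print(tool([.6125,-.011,.112-.008],s))
E
```

```text
2.6 [ 0.61177942 -0.01066391  0.22792958] [-6.07231681e-01 -3.08190372e+00 -3.72414053e-04] [0.2812833  0.11957    0.18677237] [-1.25462903e-01  4.53478075e-01  1.56726640e+00  2.96110548e-04
  1.12126744e+00 -1.30730901e+00]
peg (np.int64(1586), array([ 0.6127, -0.012 ,  0.0144,  0.1368])) (np.int64(1116), array([ 0.6108, -0.0118,  0.022 ,  0.0864]))
[-9.000e-01 -1.000e-01  1.239e+02]
```

View pics/wrist1.png

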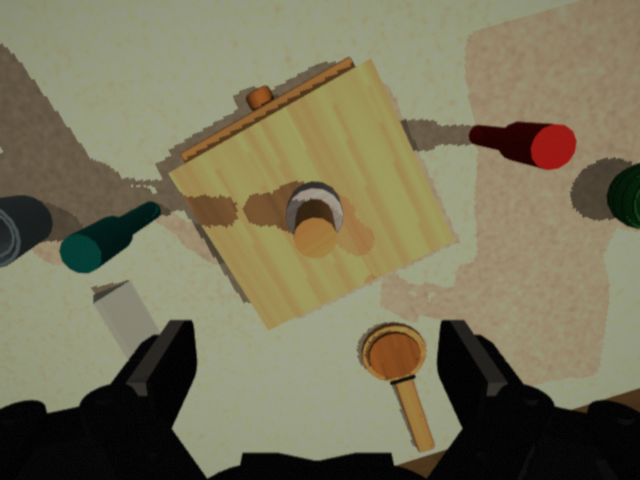

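The wrist view shows the wooden grip at (315,238) over the sleeve at (315,212), centred between the fingers to within about 1 mm, so I'll descend and grasp.

servo_tool --moves '[{"xyz": [-1, -0.6, 20], "dr": [0, 0, 0], "grip": 85}, {"xyz": [0, 0, 25], "dr": [0, 0, 0], "grip": 85}, {"xyz": [0, 0, 25], "dr": [0, 0, 0], "grip": 85}, {"xyz": [0, 0, 25], "dr": [0, 0, 0], "grip": 85}, {"xyz": [0, 0, 16], "dr": [0, 0, 0], "grip": 85}, {"xyz": [0, 0, 10], "dr": [0, 0, 0], "grip": 85}, {"xyz": [0, 0, 0], "dr": [0, 0, 0], "grip": 60}, {"xyz": [0, 0, 0], "dr": [0, 0, 0], "grip": 40}, {"xyz": [0, 0, 0], "dr": [0, 0, 0], "grip": 35}, {"xyz": [0, 0, 0], "dr": [0, 0, 0], "grip": 32}, {"xyz": [0, 0, 0], "dr": [0, 0, 0], "grip": 30}, {"xyz": [0, 0, 0], "dr": [0, 0, 0], "grip": 28}]'

```text
t: 3.85
position: [0.6133, -0.012, 0.1071]
eef_rot: [0.607, 3.082, 0.0]
force: [0.1, 0.4, 0.8]
width: 0.0281
grip_force: 0.3
```

servo_tool --moves '[{"xyz": [0, 0, 0], "dr": [0, 0, 0], "grip": 15}, {"xyz": [0, 0, 0], "dr": [0, 0, 0], "grip": 15}, {"xyz": [0, 0, 0], "dr": [0, 0, 0], "grip": 15}, {"xyz": [0, 0, 0], "dr": [0, 0, 0], "grip": 15}]'

```text
t: 4.25
position: [0.6134, -0.0121, 0.1075]
eef_rot: [0.607, 3.082, -0.0]
force: [-1.7, -1.4, 5.5]
width: 0.0244
grip_force: 58.6
```

servo_tool --moves '[{"xyz": [0, 0, -5], "dr": [0, 0, 0], "grip": 15}, {"xyz": [0, 0, -10], "dr": [0, 0, 0], "grip": 15}, {"xyz": [0, 0, -10], "dr": [0, 0, 0], "grip": 15}, {"xyz": [0, 0, -5], "dr": [0, 0, 0], "grip": 15}]'

```text
t: 4.65
position: [0.6137, -0.0119, 0.1383]
eef_rot: [0.607, 3.081, 0.0]
force: [0.6, 0.0, -0.4]
width: 0.0246
grip_force: 59.3
```

servo_tool --moves '[{"xyz": [0, 0, -10], "dr": [0, 0, 0], "grip": 15}, {"xyz": [0, 0, -12], "dr": [0, 0, 0], "grip": 15}, {"xyz": [0, 0, -12], "dr": [0, 0, 0], "grip": 15}, {"xyz": [0, 0, -15], "dr": [0, 0, 0], "grip": 15}, {"xyz": [0, 0, -20], "dr": [0, 0, 0], "grip": 15}, {"xyz": [0, 0, -20], "dr": [0, 0, 0], "grip": 15}, {"xyz": [0, 0, -15], "dr": [0, 0, 0], "grip": 15}, {"xyz": [0, 0, 0], "dr": [0, 0, 0], "grip": 15}, {"xyz": [0, 0, 0], "dr": [0, 0, 0], "grip": 15}]'

```text
t: 5.55
position: [0.613, -0.0119, 0.2409]
eef_rot: [0.607, 3.082, 0.0]
force: [0.9, -0.7, 0.2]
width: 0.0243
grip_force: 59.4
```

```bash
python3 - <<'E'
from h import *
s=robot.read_state(); p,d=imaging.capture("scene"); C=cloud(d,cam("scene")); save("scene1.png",p)
cv2.imwrite("pics/crop3.png",cv2.resize(p[130:330,170:490,::-1],(800,500)))
print(s["t"],s["position"],s["force"],s["width"])
g=s["position"]
for r in imaging.cut_out("scene","peg_grip"):
    q=C[r["pixels"]&(d>0)]; print(r["point"],r["confidence"],np.median(q,0),np.percentile(q,3,0),np.percentile(q,97,0))
# shaft surface x,y by height
k=(np.hypot(C[...,0]-g[0],C[...,1]-g[1])<.03)&(C[...,2]>.1)&(C[...,2]<.2)
q=C[k]
for a in np.arange(.1,.2,.015):
    z=q[(q[:,2]>=a)&(q[:,2]<a+.015)]
    if len(z): print(round(a,3),len(z),z[:,:2].min(0),z[:,:2].max(0),z[:,2].min())
E
```

```text
5.55 [ 0.61302126 -0.01193152  0.24092973] [ 0.86627685 -0.68524776  0.16914496] 0.024310590380008153
[280.7, 210.8] 0.95 [ 0.61889045 -0.01038743  0.23363351] [ 0.60494744 -0.02188976  0.15027719] [0.62667464 0.0014683  0.27090378]
[372.6, 265.5] 0.86 [0.62454878 0.14552671 0.09642696] [ 5.74105149e-01  1.33869642e-01 -3.34801247e-04] [0.63095174 0.15982758 0.13080491]
[203.2, 241.8] 0.76 [ 0.57407224 -0.15717044  0.09646577] [ 0.55791967 -0.17043438  0.01133374] [ 0.58050481 -0.14664541  0.13021537]
0.13 7 [ 0.61149833 -0.01892382] [ 0.61772163 -0.00526885] 0.14129245300850624
0.145 60 [ 0.6106997  -0.01865053] [ 0.61901058 -0.00264451] 0.14504039234461263
0.16 57 [ 0.60936519 -0.01937323] [ 0.61939327 -0.00195234] 0.16034408277054735
0.175 59 [ 0.60919378 -0.01941758] [ 0.61983089 -0.00190241] 0.17518944539472847
0.19 41 [ 0.6118866 -0.0190283] [ 0.6204256  -0.00221618] 0.19005813309084463
```

View pics/crop3.png

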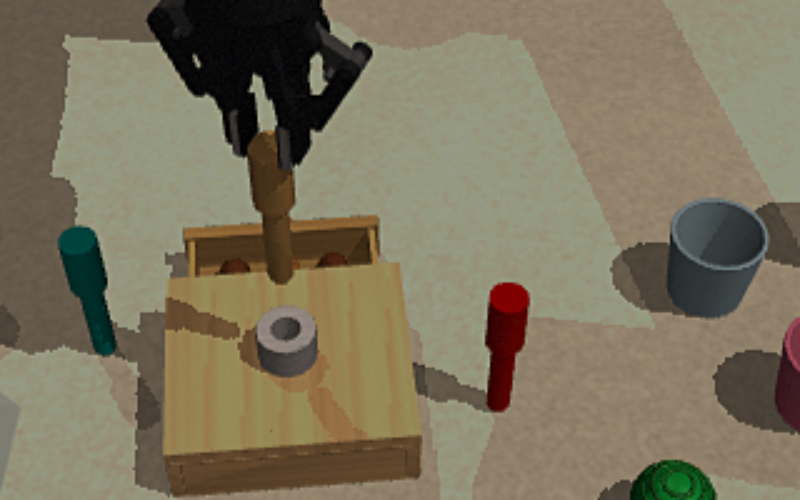

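The crop shows the peg clear of the sleeve, with its foot at (282,275), and the tray open at (280,250). I'll carry the peg to the blue cup.

servo_tool --moves '[{"xyz": [8, 9, -15], "dr": [0, 0, 0], "grip": 15}, {"xyz": [18, 21, -5], "dr": [0, 0, 0], "grip": 15}, {"xyz": [22, 26, 0], "dr": [0, 0, 0], "grip": 15}, {"xyz": [26, 30, 0], "dr": [0, 0, 0], "grip": 15}, {"xyz": [26, 30, 0], "dr": [0, 0, 0], "grip": 15}, {"xyz": [26, 30, 0], "dr": [0, 0, 0], "grip": 15}, {"xyz": [26, 30, 0], "dr": [0, 0, 0], "grip": 15}, {"xyz": [26, 30, 0], "dr": [0, 0, 0], "grip": 15}, {"xyz": [24, 28, 0], "dr": [0, 0, 0], "grip": 15}, {"xyz": [16, 19, 0], "dr": [0, 0, 0], "grip": 15}, {"xyz": [10, 11, 0], "dr": [0, 0, 0], "grip": 15}, {"xyz": [0, 0, 0], "dr": [0, 0, 0], "grip": 15}]'

```text
t: 6.85
position: [0.5014, 0.3203, 0.2611]
eef_rot: [-0.604, -3.083, -0.0]
force: [-0.5, 0.2, -0.8]
width: 0.0244
grip_force: 59.4
```

```bash
python3 - <<'E'
from h import *
s=robot.read_state(); print(s["t"],s["position"],s["force"],s["width"])
p,d=imaging.capture("scene"); C=cloud(d,cam("scene"))
print("cup scene",circ(C,(.502,.319),.05,.062,.08))
r=imaging.cut_out("scene","peg_grip")
g=s["position"]
k=(np.hypot(C[...,0]-g[0],C[...,1]-g[1])<.04)&(C[...,2]>.12)&(C[...,2]<.2)
q=C[k]
for a in np.arange(.13,.2,.015):
    z=q[(q[:,2]>=a)&(q[:,2]<a+.015)]
    if len(z): print(round(a,3),len(z),z[:,:2].min(0),z[:,:2].max(0),z[:,2].min())
print(tool([.502,.319,.105],s))
cv2.imwrite("pics/crop4.png",cv2.resize(p[120:300,360:600,::-1],(800,600)))
E
```

```text
6.85 [0.50139702 0.32034407 0.26109974] [-0.51176234  0.17915529 -0.79712568] 0.02442469613786736
cup scene (np.int64(355), array([0.5017, 0.317 , 0.0406, 0.0679]))
0.16 49 [0.49491239 0.31134134] [0.50837858 0.32858546] 0.1617296071571439
0.175 63 [0.49323954 0.3122388 ] [0.50957473 0.32882288] 0.17507182365918517
0.19 39 [0.49682435 0.31202778] [0.50865534 0.32841101] 0.19022080726131196
[ -1.1  -1.  156.1]
```

View pics/crop4.png

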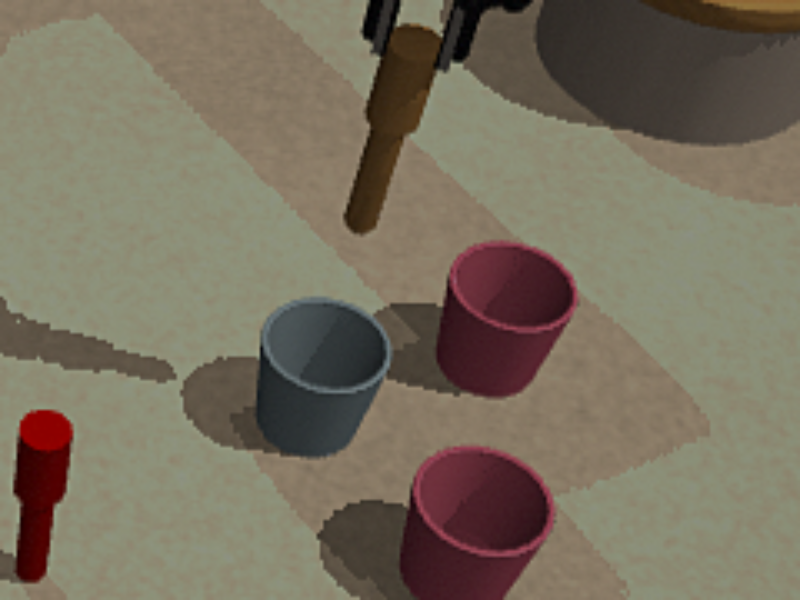

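The crop shows the peg upright above the blue cup, which stands at (325,345) in the crop. It is centred to about 1 mm, so I'll lower it.

servo_tool --moves '[{"xyz": [-0.5, -1.5, 15], "dr": [0, 0, 0], "grip": 15}, {"xyz": [0, 0, 25], "dr": [0, 0, 0], "grip": 15}, {"xyz": [0, 0, 25], "dr": [0, 0, 0], "grip": 15}, {"xyz": [0, 0, 25], "dr": [0, 0, 0], "grip": 15}, {"xyz": [0, 0, 25], "dr": [0, 0, 0], "grip": 15}, {"xyz": [0, 0, 20], "dr": [0, 0, 0], "grip": 15}, {"xyz": [0, 0, 10], "dr": [0, 0, 0], "grip": 15}, {"xyz": [0, 0, 4], "dr": [0, 0, 0], "grip": 15}, {"xyz": [0, 0, 2], "dr": [0, 0, 0], "grip": 15}, {"xyz": [0, 0, 1], "dr": [0, 0, 0], "grip": 15}, {"xyz": [0, 0, 0], "dr": [0, 0, 0], "grip": 15}]'

```text
t: 8.05
position: [0.5025, 0.3173, 0.1095]
eef_rot: [0.607, 3.081, 0.001]
force: [-0.0, 0.8, -0.4]
width: 0.024
grip_force: 59.4
```

servo_tool --moves '[{"xyz": [0, 0, 1.5], "dr": [0, 0, 0], "grip": 15}, {"xyz": [0, 0, 1], "dr": [0, 0, 0], "grip": 15}, {"xyz": [0, 0, 0], "dr": [0, 0, 0], "grip": 15}]'

```text
t: 8.35
position: [0.5022, 0.3173, 0.1063]
eef_rot: [0.607, 3.082, 0.0]
force: [0.3, 0.7, 0.3]
width: 0.0247
grip_force: 59.4
```

servo_tool --moves '[{"xyz": [0, 0, 1], "dr": [0, 0, 0], "grip": 15}, {"xyz": [0, 0, 0], "dr": [0, 0, 0], "grip": 15}]'

```text
t: 8.55
position: [0.5022, 0.3173, 0.1053]
eef_rot: [0.607, 3.082, 0.0]
force: [-0.4, -0.1, -0.3]
width: 0.0243
grip_force: 59.6
```

servo_tool --moves '[{"xyz": [0, 0, 1], "dr": [0, 0, 0], "grip": 15}, {"xyz": [0, 0, 0], "dr": [0, 0, 0], "grip": 15}]'

```text
t: 8.75
position: [0.5027, 0.3174, 0.1051]
eef_rot: [0.606, 3.081, 0.001]
force: [0.0, -0.9, 6.3]
width: 0.0244
grip_force: 60.2
```

servo_tool --moves '[{"xyz": [0, 0, 0.5], "dr": [0, 0, 0], "grip": 15}, {"xyz": [0, 0, 0], "dr": [0, 0, 0], "grip": 15}]'

```text
t: 8.95
position: [0.503, 0.3175, 0.105]
eef_rot: [0.606, 3.08, 0.002]
force: [0.2, -0.8, 10.3]
width: 0.0242
grip_force: 60.6
```

Contact, about 10 N. I'll back off 0.7 mm and release gently.

servo_tool --moves '[{"xyz": [0, 0, -0.7], "dr": [0, 0, 0], "grip": 15}, {"xyz": [0, 0, 0], "dr": [0, 0, 0], "grip": 28}, {"xyz": [0, 0, 0], "dr": [0, 0, 0], "grip": 30}, {"xyz": [0, 0, 0], "dr": [0, 0, 0], "grip": 33}, {"xyz": [0, 0, 0], "dr": [0, 0, 0], "grip": 38}, {"xyz": [0, 0, 0], "dr": [0, 0, 0], "grip": 50}, {"xyz": [0, 0, 0], "dr": [0, 0, 0], "grip": 70}, {"xyz": [0, 0, 0], "dr": [0, 0, 0], "grip": 80}, {"xyz": [0, 0, 0], "dr": [0, 0, 0], "grip": 80}]'

```text
t: 9.85
position: [0.5022, 0.3172, 0.1045]
eef_rot: [0.607, 3.082, 0.0]
force: [-0.8, -0.4, 0.5]
width: 0.0802
grip_force: 0.0
```

servo_tool --moves '[{"xyz": [0, 0, -10], "dr": [0, 0, 0], "grip": 80}, {"xyz": [0, 0, -20], "dr": [0, 0, 0], "grip": 80}, {"xyz": [0, 0, -25], "dr": [0, 0, 0], "grip": 80}, {"xyz": [0, 0, -30], "dr": [0, 0, 0], "grip": 80}, {"xyz": [0, 0, -30], "dr": [0, 0, 0], "grip": 80}, {"xyz": [0, 0, -20], "dr": [0, 0, 0], "grip": 80}, {"xyz": [0, 0, 0], "dr": [0, 0, 0], "grip": 80}, {"xyz": [0, 0, 0], "dr": [0, 0, 0], "grip": 80}]'

```text
t: 10.65
position: [0.502, 0.3171, 0.2398]
eef_rot: [0.607, 3.082, 0.001]
force: [0.1, 0.2, 0.1]
width: 0.08
grip_force: 0.0
```

```bash
python3 - <<'E'
from h import *
s=robot.read_state(); print(s["t"],s["position"],s["force"],s["width"])
p,d=imaging.capture("scene")
cv2.imwrite("pics/crop5.png",cv2.resize(p[120:330,220:560,::-1],(800,494)))
E
```

```text
10.65 [0.50202534 0.31712117 0.23979647] [0.11861805 0.20938771 0.05049484] 0.08004019987342029
```

View pics/crop5.png

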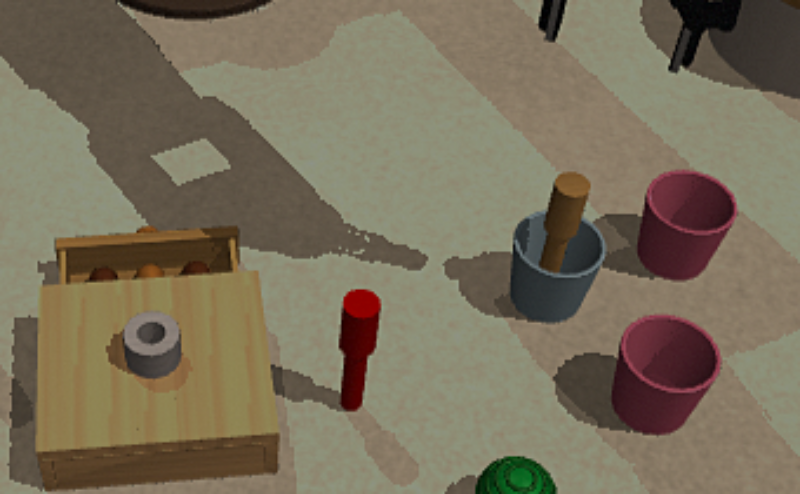

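The peg stands in the upright blue cup at (565,225), with the gripper clear and the tray open at (150,250).

```bash
python3 -c "
from rig import robot
print(robot.job_done())"
```

```text
the job is handed in; nothing more can be done
None
```

The wooden peg was drawn out, the tray popped open, and the peg now stands thin end down in the upright large blue cup; I handed the job in at about 10.7 s of the 38 s allowed, with the gripper clear.

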